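Feed the tile rack past the sprung gate into the drying bay

ROBOT

A 7-joint arm with a two-finger parallel gripper is mounted at the origin on the work surface. World frame = base frame: x ahead of the robot, y to its left, z up, the work surface at z = 0. Lengths are in m, angles in rad, forces in N, time in s.
With the tool pointing down it reaches from about 0.425 to 0.875 m from the base axis. Payload 4.7 kg.
Tool frame: the origin (TCP) lies midway between the tips of the shut fingers; the grasp point (between the pads) lies ctrl.grasp_offset behind it (ctrl.grasp_offset is the distance from the TCP to the grasp point, in m); z points along the fingers, y is the line along which they close (so a half turn about z gives the same grasp; the last joint's range is limited). The gripper opens to 87 mm and grips with 3 to 60 N. Pads are 19 mm wide; open, the fingers measure 117 mm over their backs; the gripper's body (75 mm by 190 mm) begins 51 mm behind the grasp point.
Start: joints at [-1.318, 0.321, -0.07, 1.45, 0.023, 1.371, -0.057], TCP at [0.154, 0.632, 0.223] pointing down, gripper open.
Joint ranges: [-2.86, 2.86], [-0.3, 2.09], [-1.38, 1.24], [0.06, 2.45], [-1.56, 4.7], [0.09, 2.05], [-2.69, 2.69]. Speed limits (rad/s): [2.57, 2.57, 3.14, 3.14, 3.14, 3.14, 3.14].

INTERFACE

Orientations are given as a rotation vector (axis times angle).
In Python, from bench import ctrl gives the robot as it stands. The module is installed in compiled form; this text tells all that it offers.
- The arm moves only by the tool jog_arm, never from a script. Its argument "moves" is one flat list of numbers, 7 for each row, row after row: the shift along the tool's x, y, z in units of 30 cm (1.0 is 30 cm), then the turn, a rotation vector about the tool's x, y, z in units of 60 degrees (1.0 is 60 degrees), then the gripper's target within -1 to 1 (fully open at 1, half-way at 0, shut at -1). In form: [x, y, z, wx, wy, wz, fingers, x, y, z, wx, wy, wz, fingers, ...]. A call has exactly 8 rows; each row is the pose to reach, as a shift and turn from the pose commanded when the call began, along the tool's axes at that moment; what a row does not reach only later rows make up. A row lasts 1/8 s, in which the tool goes at most 62.5 mm and 10.7 degrees, less where a joint would pass 70% of its speed; a pose out of reach is approached as far as the arm can. A call with a number of a shift or a turn outside -1 to 1 is refused whole. A call with a gripper value outside its range is refused whole. The fingers move at their own pace and stop on an object; "newtons" is the grip in N (left out, the last holds). Time passes only in rows, so rows that repeat a pose let the fingers close, or fill a call up. It gives the time, the measured TCP pose, the force, the opening and the grip force at its end, in the units of the state.
- ctrl.get_state(): the state, without advancing time (a new reading comes with each control period).
- ctrl.get_image(name): name is "scene" or "top" or "wrist"; returns a dict with "pixels" (400x640x3 uint8, red, green, blue), "fx", "fy", "cx", "cy" (pixels), "xyz" and "rotation" of the camera in the world; the wrist camera has in their place "tool_from_camera" (4x4, takes a point from camera to tool coordinates, whose origin is the TCP and whose axes are the flange's). Camera axes: x right, y up, looking along -z (the intrinsics and any distortion apply to the point x, -y, -z); pixel columns grow to the right and rows downward; lengths in m; the calibration is good to about 2 mm. A picture is of the moment at which its call begins: read the wrist's pose just before it. There is no depth.
- ctrl.close_job(): hands the job in; it is judged then, once.
The state is a dict: "time": time; "joint_positions": joint angles; "qd": joint speeds; "joint_torque": joint torques, N m; "position": TCP position; "tool_rot": TCP orientation; "ft_force": force on the tool from outside, world axes, zero at the start; "torque": the same for the moment, N m; "grip_width": opening from 0.0 (shut) to 1.0 (fully open); "grip_force": force on a finger pad.
Only numpy, scipy, OpenCV 4.12 (cv2) and the standard library are available. Lean on these libraries where they do the work, as an engineer would, in place of code of your own. Each camera call takes 0.05 s, during which the arm holds its last target. There are 200 camera calls.

TASK

Gently push the rack of freshly printed tiles along the chute, under the gate and right up against the end stop of the drying bay. The gate springs shut on its own, so with one fingertip hold the gate's long flap pressed down while the other finger pushes the rack by its upright back plate, and do not let the gate's bar touch the rack or its tiles; once the tiles are through, let the gate close behind them and move clear. Nothing is grasped or lifted, and the other things on the table stay where they are.

Things in the scene. Friction and masses are not known exactly. Their poses are not given: they have to be found in the camera images.
- station: Plywood feed station fixed to the table, board 400 x 185 x 10 mm (x -215 to 185, y -130 to 55 mm). Origin under the board on the chute's centre line; x = feed direction, z up. The chute runs along x, 66 mm wide inside (y -33 to 33); floor z = 10 mm, side walls 10 mm thick, only up to z = 30. Coordinates called 'station' below are in this frame, mm.
- gate_plane (a point): Point on the chute floor, on the centre line, directly below the gate's bar (station x 60, y 0, z 10); axes as the station's.
- end_stop (a point): Point on the chute floor at the face of the end stop (station x 161, y 0, z 10), a wooden bar across the chute, top at z = 55. The stretch from gate to end stop is the drying bay.
- gate_angle (a joint): Angle of the rocker gate, rad: 0 shut, 0.9 open (hard stop). Its level shaft (radius 4) runs along the feed at station y -50, z 60, in posts up to z 67 at x -211 and 45. Pressing the flap on one side down raises the bar on the other. A spring shuts it when released: 3 to 5 N on the flap 35 mm from the shaft, more nearer to it. The bar clears the tiles from 0.65; keep 0.75 or more.
- gate: The rocker gate. Origin on the shaft's axis (station x 0, y -50, z 60); axes the station's when shut. Its flap: a wooden plate 220 mm long along the feed (station x -205 to 15), 5 thick, reaching 8 to 64 mm out from the shaft on the -y side; shut, it slopes 25 degrees up away from the shaft (outer edge z 90), fully open 26 degrees down. A fingertip can slide along it while pressing.
- flap_mid (a point): Middle of the flap's plate, 36 mm out from the shaft, half-way along (z 75 shut). With the gate fully open the flap's top is at z 47 where it is 33 mm out from the shaft, at z 55 where 15 mm out; a finger there, level with one behind the rack's back plate, still meets that plate.
- bar_mid (a point): Middle of the gate's bar, above the chute's centre line: a wooden bar 10 mm thick along the feed (station x 55 to 65), 14 mm high, across the chute from the shaft to y = 44. Shut, it is level, underside z 42, top z 56; open, it stands steeply over the chute, tip at z about 130.
- rack: Loose plywood tile rack, 0.2 to 0.42 kg, in the chute before the gate; 165 mm long along its x (feed), 60 mm wide. Origin at the centre of its underside. Front part (rack x -2.5 to 82.5): base with five upright tiles, 50 mm tall. Then a neck bar, 10 mm high, that passes below the shut gate. At the rear an upright back plate 6 thick, 56 wide, 70 tall (top 80 above the table).
- push_plate (a point): Middle of the rear face of the rack's back plate (rack x -82.5, 35 mm above the chute floor): push here towards +x. At the end of the feed it is at station x -4, so the plate and the finger behind it stay before the gate's bar.
- rack_nose (a point): Front end of the rack on its underside, on the centre line (rack x 82.5). It meets the end stop.
- body_tail (a point): Rear end of the rack's front part on its underside (rack x -2.5); the last tile begins 10 mm in front of it.
- bowl: Bystander: open bowl, 100 mm across, 50 mm high; origin under its centre. Leave alone.
- tape: Bystander: roll of tape lying flat, 52 mm across, 22 mm high. Leave alone.
- jar: Bystander: jar with lid, 52 mm across, 75 mm high. Leave alone.
- ring: Bystander: flat wooden ring, 44 mm across, 10 mm high. Leave alone.
- roller: Bystander: small ink roller lying on the table, about 135 x 75 x 28 mm, handle to its -x. Leave alone.
- pot: Bystander: small lidded paint pot, 44 mm across, 45 mm high. Leave alone.
Things that resemble listed ones, but are neither listed nor needed, are in the scene too. Leave any pink or turquoise look-alike of the rack alone.

How it is judged:
On the way, in this order (a step that is already met when the one before it is completed fails the run):
1. a fingertip holds the flap down and the gate open while the rack is still before the gate (value of joint gate_angle above 0.65 rad and x of rack_nose in the frame of gate_plane below -0.003 m and contact force between the fingers and gate above 0.3 N), for 0.1 s.
2. the tiles are past the gate with the flap still held down by a fingertip (value of joint gate_angle above 0.6 rad and x of body_tail in the frame of gate_plane above -0.004 m and contact force between the fingers and gate above 0.3 N), for 0.05 s.
At the end, for the whole second after the job is handed in: The rack lies flat in the chute with its nose within 5 mm of the end stop, at rest; the gate is shut behind the tiles (within 0.05 rad); the bystanders are within 20 mm of where they stood (x of rack_nose in the frame of end_stop between -0.005 and 0.004 m and z of rack in the frame of end_stop below 0.004 m and angle between rack's own z axis and vertical below 0.05 rad and angle between the x axis of rack and the x axis of station, either way round below 0.1 rad and value of joint gate_angle below 0.05 rad and linear speed of rack below 0.01 m/s and distance of each of bowl, tape, jar, ring, roller, pot from where it was at the start of the episode below 0.02 m); the robot touches nothing.
It fails at once if the gate's bar touches the rack or its tiles (more than 0.5 N) (contact force between gate and rack above 0.5 N).
It fails at once if the rack is lifted or tipped (more than 10 mm off the chute floor or 0.15 rad) (z of rack in the frame of end_stop above 0.01 m or angle between rack's own z axis and vertical above 0.15 rad).
It fails at once if the rack is shoved harder than 25 N (contact force between the fingers and rack above 25 N).
It fails at once if a bystander is moved more than 20 mm (distance of any of bowl, tape, jar, ring, roller, pot from where it was at the start of the episode above 0.02 m).
It also fails if it takes over 45 s, if anything falls off the work surface, if the arm or the gripper's body presses on something with over 40 N, if the wrist force passes 120 N, or if a joint passes its speed limit or range.

## Working session

There is one attempt and no reset: what is moved stays moved. The work goes in short steps, Python scripts to look and compute and a tool call to move; the robot and the scene stay as the last step left them, time stands still between calls to the robot, and variables do not carry over. Pictures are saved under pics/ and viewed, at most 10 in all, crops included, and the job is handed in when it is done.

Besides the shell and the picture viewer there is one more tool, called after "Emit:" as name(argument=value, ...), one argument or row to a line, values as JSON. jog_arm: Moves the arm, as the interface text tells. Its arguments: {"type":"object","properties":{"moves":{"type":"array"},"newtons":{"type":"number"}},"required":["moves"]}

```bash
mkdir -p pics; cat > h.py <<'E'
import numpy as np, cv2
from bench import ctrl
from scipy.spatial.transform import Rotation as R
def snap(n,f):
    im=ctrl.get_image(n); cv2.imwrite('pics/'+f,im['pixels'][:,:,::-1]); np.save('pics/'+f+'.npy',im,allow_pickle=True); return im
def load(f): return np.load('pics/'+f+'.npy',allow_pickle=True).item()
def rot(im):
    r=np.array(im['rotation'],float); return r if r.shape==(3,3) else R.from_rotvec(r).as_matrix() if r.size==3 else R.from_quat(r).as_matrix()
def ray(im,u,v):
    d=np.array([(u-im['cx'])/im['fx'],-(v-im['cy'])/im['fy'],-1]); return np.array(im['xyz']),rot(im)@d
def on_z(im,u,v,z):
    o,d=ray(im,u,v); return o+d*(z-o[2])/d[2]
def proj(im,p):
    c=rot(im).T@(np.array(p)-im['xyz']); return im['cx']-im['fx']*c[0]/c[2], im['cy']+im['fy']*c[1]/c[2]
E
python3 - <<'E'
from h import *
for n in('top','scene'):
    im=snap(n,n+'0.png'); print({k:v for k,v in im.items() if k!='pixels'})
s=ctrl.get_state(); print(s, ctrl.grasp_offset)
E
```

```text
{'fx': 459.47633533194625, 'fy': 459.47633533194625, 'cx': 318.4589026801348, 'cy': 199.04289986532487, 'xyz': array([0.3549987 , 0.03610228, 1.12451117]), 'rotation': array([ 0.14344848, -0.14966969, -1.54378129])}
{'fx': 379.7690298863395, 'fy': 379.7690298863395, 'cx': 315.1294332209101, 'cy': 207.01008085955038, 'xyz': array([1.17517523, 0.03818291, 0.56087423]), 'rotation': array([0.72856353, 0.70055909, 1.45669188])}
{'time': 0.1, 'joint_positions': array([-1.31788907,  0.32173568, -0.07008001,  1.45154957,  0.02263422,
        1.37082195, -0.05691914]), 'qd': array([ 0.00023475, -0.00199004, -0.00212867, -0.00356842, -0.00142065,
       -0.00190493, -0.00056337]), 'joint_torque': array([-2.34248164e-04, -4.92571557e+01, -4.05881759e-01, -3.13400066e+01,
       -6.42717490e-02,  3.94950632e-02,  6.27914915e-05]), 'position': array([0.15369734, 0.63105085, 0.22158116]), 'tool_rot': array([-3.74200440e-01, -3.11914889e+00,  2.71184710e-03]), 'ft_force': array([ 0.007857  ,  0.50866955, -0.57415523]), 'torque': array([ 0.03453382, -0.02280323, -0.04032706]), 'grip_force': 0.0, 'grip_width': 0.9995822088192079} 0.0187
```

View pics/top0.png

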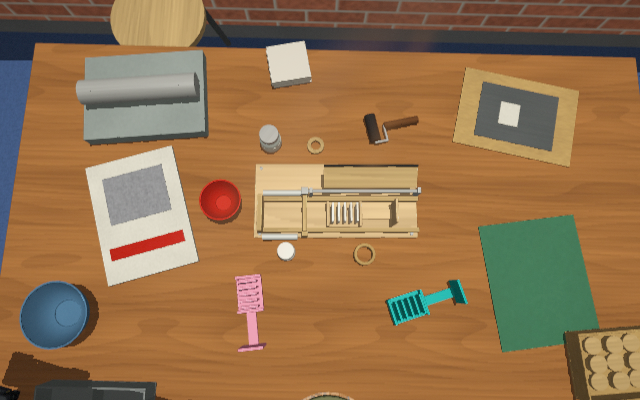

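View pics/scene0.png

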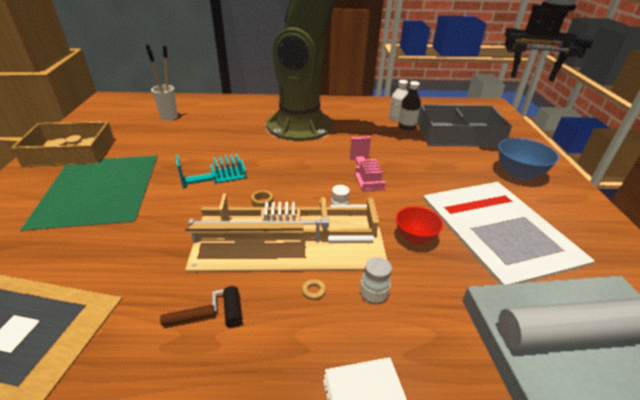

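The top view shows the station at px (255–420, 165–238), with the feed to image left (world +y) and the flap on the far side. There are three rack candidates:
- the wooden rack in the chute, about (327–397, 213)
- the pink one at (250, 312)
- the turquoise one at (427, 302)

The wooden one fits, because it is in the chute with white tiles before the gate. I'll confirm it in a crop.

```bash
python3 - <<'E'
from h import *
im=load('top0.png'); p=im['pixels'][150:250,240:435,::-1]
cv2.imwrite('pics/crop.png',cv2.resize(p,None,fx=4,fy=4,interpolation=cv2.INTER_CUBIC))
for uv in [(256,165),(419,166),(417,237),(254,237)]: print(uv,on_z(im,*uv,.010).round(4))
E
```

```text
(256, 165) [0.6493 0.192  0.01  ]
(419, 166) [ 0.6561 -0.2162  0.01  ]
(417, 237) [ 0.4776 -0.2079  0.01  ]
(254, 237) [0.4688 0.1884 0.01  ]
```

View pics/crop.png

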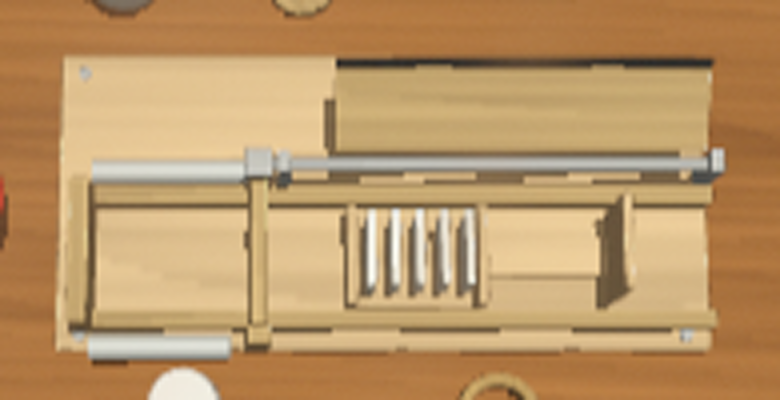

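The crop shows the rack with white tiles in the chute and its back plate's top rear edge at crop x≈632. The gate bar is at crop x≈258, the end stop at x≈88, and the flap spans 335–712. This is the right rack. Next I'll fit the station pose.

```bash
python3 - <<'E'
from h import *
im=load('top0.png'); f=lambda u,v,z:on_z(im,240+u/4,150+v/4,z)
S=np.array([[185,-130],[185,55],[-215,55],[-211,-50]])/1000
W=np.array([f(65,57,.01),f(57,349,.01),f(709,349,.01),f(717,160,.067)])[:,:2]
M,_=cv2.estimateAffinePartial2D(S,W); 
a=np.arctan2(M[1,0],M[0,0]); Rm=np.array([[np.cos(a),-np.sin(a)],[np.sin(a),np.cos(a)]]); t=W.mean(0)-Rm@S.mean(0)
print('scale',np.hypot(M[0,0],M[1,0]),'yaw deg',np.degrees(a),'t',t); print('resid mm',((S@Rm.T+t-W)*1000).round(1).tolist())
g=lambda *q:((Rm.T@(f(*q)[:2]-t))*1000).round(1)
print('plate rear top',g(633,195,.08),g(633,290,.08),'bar',g(258,250,.049),'stop',g(88,250,.055),'base front',g(345,255,.02),'flap far edge',g(335,60,.09),g(712,62,.09))
np.savez('st.npz',R=Rm,t=t,a=a)
s=ctrl.get_state(); Rt=R.from_rotvec(s['tool_rot']).as_matrix(); print(Rt.round(3))
E
```

```text
Traceback (most recent call last):
cv2.error: OpenCV(4.12.0) /io/opencv/modules/calib3d/src/ptsetreg.cpp:1108: error: (-215:Assertion failed) count >= 0 && to.checkVector(2) == count in function 'estimateAffinePartial2D'
```

```bash
python3 - <<'E'
from h import *
im=load('top0.png'); f=lambda u,v,z:on_z(im,240+u/4,150+v/4,z)
S=np.array([[185,-130],[185,55],[-215,55],[-211,-50]])/1000
W=np.ascontiguousarray(np.array([f(65,57,.01),f(57,349,.01),f(709,349,.01),f(717,160,.067)])[:,:2])
M,_=cv2.estimateAffinePartial2D(S,W,ransacReprojThreshold=1.); 
a=np.arctan2(M[1,0],M[0,0]); Rm=np.array([[np.cos(a),-np.sin(a)],[np.sin(a),np.cos(a)]]); t=W.mean(0)-Rm@S.mean(0)
print('scale',np.hypot(M[0,0],M[1,0]),'yaw deg',np.degrees(a),'t',t); print('resid mm',((S@Rm.T+t-W)*1000).round(1).tolist())
g=lambda *q:((Rm.T@(f(*q)[:2]-t))*1000).round(1)
print('plate rear top',g(633,195,.08),g(633,290,.08),'bar',g(258,250,.049),'stop',g(88,250,.055),'base front',g(345,255,.02),'flap far edge',g(335,60,.09),g(712,62,.09))
np.savez('st.npz',R=Rm,t=t,a=a)
s=ctrl.get_state(); Rt=R.from_rotvec(s['tool_rot']).as_matrix(); print(Rt.round(3))
E
```

```text
scale 0.9912187455576633 yaw deg 91.35862285248794 t [0.52688319 0.00561883]
resid mm [[1.2, 2.1], [-0.7, 1.5], [0.0, -2.2], [-0.5, -1.4]]
plate rear top [-157.   -27.2] [-155.1   28.3] bar [60.8 -0.1] stop [160.7   0.7] base front [ 8.6 -1.6] flap far edge [  15.4 -105.3] [-203.9 -104. ]
[[-0.972  0.237 -0.   ]
 [ 0.237  0.972 -0.002]
 [-0.    -0.002 -1.   ]]
```

The fit agrees with the known sizes: bar x 60.8, stop 160.7, flap −204 to 15. The rack rear is at about −156 and its nose at about 9. Now the approach numbers.

```bash
cat >> h.py <<'E'
S=np.load('st.npz') if __import__('os').path.exists('st.npz') else None
def w(x,y,z): return np.r_[S['t']+S['R']@np.array([x,y])/1000,z/1000]
def orient(yaw): # tool x heading yaw, z down
    c,s=np.cos(yaw),np.sin(yaw); return np.array([[c,s,0],[s,-c,0],[0,0,-1.]])
def rel(p0,R0,p1,R1): return np.r_[R0.T@(p1-p0)/.3, R.from_matrix(R0.T@R1).as_rotvec()/np.radians(60)].round(3)
def st():
    s=ctrl.get_state(); return s,np.array(s['position']),R.from_rotvec(s['tool_rot']).as_matrix()
def stn(p): return np.r_[S['R'].T@(np.array(p[:2])-S['t']),p[2]]*1000
E
python3 - <<'E'
from h import *
s,p,Rt=st(); a=float(S['a'])
for q,yaw in [((.38,.50,.22),np.radians(140)),((.55,.27,.22),np.radians(110)),((.58,.02,.22),a),(w(-176,-39.5,120),a)]:
    q=np.array(q); R1=orient(yaw); print(q.round(3),np.linalg.norm(q[:2]).round(3),rel(p,Rt,q,R1).tolist()); p,Rt=q,R1
E
```

```text
[0.38 0.5  0.22] 0.628 [-0.836, -0.246, 0.006, -0.002, 0.0, 0.439]
[0.55 0.27 0.22] 0.613 [-0.927, -0.223, 0.0, 0.0, 0.0, 0.5]
[0.58 0.02 0.22] 0.58 [-0.817, -0.191, 0.0, 0.0, 0.0, 0.311]
[ 0.571 -0.169  0.12 ] 0.595 [-0.63, -0.046, 0.333, 0.0, 0.0, 0.0]
```

Emit:
jog_arm(
  moves=[-0.14, -0.04, 0, 0, 0, 0.07, 1, -0.28, -0.08, 0, 0, 0, 0.15, 1, -0.42, -0.12, 0, 0, 0, 0.22, 1, -0.56, -0.16, 0, 0, 0, 0.29, 1, -0.7, -0.2, 0, 0, 0, 0.37, 1, -0.836, -0.246, 0.006, 0, 0, 0.439, 1, -0.836, -0.246, 0.006, 0, 0, 0.439, 1, -0.836, -0.246, 0.006, 0, 0, 0.439, 1],
)

```text
time: 1.1
position: [0.3792, 0.5009, 0.2204]
tool_rot: [-1.074, -2.951, 0.001]
ft_force: [-0.9, -0.2, 0.3]
grip_width: 1.002
grip_force: 0.0
```

Emit:
jog_arm(
  moves=[-0.15, -0.04, 0, 0, 0, 0.08, 1, -0.31, -0.07, 0, 0, 0, 0.17, 1, -0.46, -0.11, 0, 0, 0, 0.25, 1, -0.62, -0.15, 0, 0, 0, 0.33, 1, -0.77, -0.19, 0, 0, 0, 0.42, 1, -0.927, -0.223, 0, 0, 0, 0.5, 1, -0.927, -0.223, 0, 0, 0, 0.5, 1, -0.927, -0.223, 0, 0, 0, 0.5, 1],
)

```text
time: 2.1
position: [0.5487, 0.2726, 0.2205]
tool_rot: [-1.797, -2.575, -0.0]
ft_force: [1.0, -1.0, -1.0]
grip_width: 1.001
grip_force: 0.0
```

Emit:
jog_arm(
  moves=[-0.14, -0.03, 0, 0, 0, 0.05, 1, -0.27, -0.06, 0, 0, 0, 0.1, 1, -0.41, -0.1, 0, 0, 0, 0.16, 1, -0.54, -0.13, 0, 0, 0, 0.21, 1, -0.68, -0.16, 0, 0, 0, 0.26, 1, -0.817, -0.191, 0, 0, 0, 0.311, 1, -0.817, -0.191, 0, 0, 0, 0.311, 1, -0.817, -0.191, 0, 0, 0, 0.311, 1],
)

```text
time: 3.1
position: [0.5795, 0.0202, 0.2209]
tool_rot: [-2.197, -2.245, -0.001]
ft_force: [0.2, -0.0, -1.3]
grip_width: 1.002
grip_force: 0.0
```

```bash
python3 - <<'E'
from h import *
s,p,Rt=st(); a=float(S['a']); print(s['time'],p,stn(p),s['joint_positions'].round(2),s['ft_force'].round(2))
print(rel(p,Rt,w(-176,-39.5,120),orient(a)).tolist())
E
```

```text
3.1 [0.57952033 0.02019415 0.22085792] [ 13.32319152 -52.96792452 220.85792126] [-0.54  0.18  0.53  1.65 -0.1   1.33  0.02] [ 0.25 -0.04 -1.34]
[-0.632, -0.044, 0.336, 0.0, -0.001, -0.002]
```

Emit:
jog_arm(
  moves=[-0.12, -0.01, 0, 0, 0, 0, 1, -0.24, -0.02, 0, 0, 0, 0, 1, -0.36, -0.03, 0.05, 0, 0, 0, 1, -0.48, -0.04, 0.15, 0, 0, 0, 1, -0.58, -0.044, 0.25, 0, 0, 0, 1, -0.632, -0.044, 0.336, 0, 0, -0.002, 1, -0.632, -0.044, 0.336, 0, 0, -0.002, 1, -0.632, -0.044, 0.336, 0, 0, -0.002, 1],
)

```text
time: 4.1
position: [0.572, -0.1676, 0.1209]
tool_rot: [2.191, 2.251, 0.002]
ft_force: [-0.7, -0.3, -0.1]
grip_width: 1.0
grip_force: 0.0
```

```bash
python3 - <<'E'
from h import *
s,p,Rt=st(); a=float(S['a']); print(s['time'],stn(p),s['ft_force'].round(2))
print(rel(p,Rt,w(-176,-39.5,48),orient(a)).tolist())
snap('wrist','w1.png'); print(ctrl.get_image('wrist')['tool_from_camera'])
E
```

```text
4.1 [-174.19142183  -40.97171265  120.85560328] [-0.66 -0.26 -0.11]
[-0.006, -0.005, 0.243, 0.001, -0.001, 0.003]
[[ 1.25995556e-03  9.64726278e-01  2.63252011e-01  7.21046702e-02]
 [ 9.99999192e-01 -1.17113709e-03 -4.94308895e-04  5.32343585e-05]
 [-1.68568585e-04  2.63252421e-01 -9.64726974e-01 -1.61447076e-01]
 [ 0.00000000e+00  0.00000000e+00  0.00000000e+00  1.00000000e+00]]
```

View pics/w1.png

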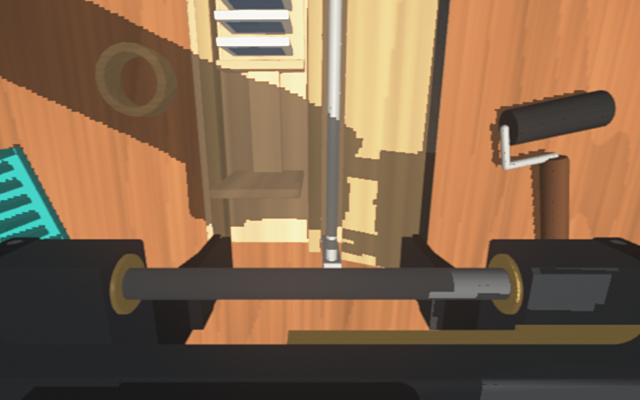

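```bash
python3 - <<'E'
from h import *
im=load('w1.png'); s,p,Rt=st(); T=np.array(im['tool_from_camera'])
def wz(u,v,z):
    d=T[:3,:3]@np.array([(u-im['cx'])/im['fx'],-(v-im['cy'])/im['fy'],-1]); d=Rt@d; o=p+Rt@T[:3,3]; return stn(o+d*(z/1000-o[2])/d[2]).round(1)
print(im['fx'],im['cx'],im['cy'])
print('plate',wz(210,197,80),wz(303,193,80),'shaft',wz(334,150,60),'post',wz(331,240,67),'floor end',wz(260,240,10),'flap edge',wz(437,100,90))
print('finger inner edges at tip depth', [ (s0,(im['cx']+im['fx']*(s0*.0435)/0.161)) for s0 in(-1,1)])
E
```

```text
339.05667510674476 315.94073697519303 202.48019701523864
plate [-154.3   23.8   80. ] [-151.5  -33.5   80. ] shaft [-127.4  -53.2   60. ] post [-187.5  -52.    67. ] floor end [-210.2    6.1   10. ] flap edge [ -96.6 -107.2   90. ]
finger inner edges at tip depth [(-1, 224.3322564339297), (1, 407.54921751645634)]
```

The wrist view shows the left finger over the chute behind the plate (plate edge px 210–303, row 195) with about an 11 mm gap, and the right finger over the flap. The shaft reads y −53 against −50, so the lateral error is about 2 mm, which is fine. I'll descend onto the flap.

Emit:
jog_arm(
  moves=[0, 0, 0.05, 0, 0, 0, 1, 0, 0, 0.1, 0, 0, 0, 1, 0, 0, 0.13, 0, 0, 0.003, 1, 0, 0, 0.16, 0, 0, 0.003, 1, 0, 0, 0.185, 0, 0, 0.003, 1, 0, 0, 0.205, 0, 0, 0.003, 1, 0, 0, 0.22, 0, 0, 0.003, 1, 0, 0, 0.23, 0, 0, 0.003, 1],
)

```text
time: 5.2
position: [0.571, -0.1694, 0.0509]
tool_rot: [-2.197, -2.246, 0.0]
ft_force: [-0.2, -0.2, 3.9]
grip_width: 0.999
grip_force: 1.8
```

```bash
python3 - <<'E'
from h import *
s,p,Rt=st(); a=float(S['a']); print(s['time'],stn(p),s['ft_force'].round(2),s['torque'].round(2))
print(rel(p,Rt,w(-174,-41,48),orient(a)).tolist())
E
```

```text
5.2 [-176.00413278  -39.90958243   50.88955414] [-0.22 -0.2   3.92] [-0.03 -0.24 -0.03]
[0.007, 0.004, 0.01, -0.0, -0.0, -0.002]
```

Emit:
jog_arm(
  moves=[0, 0, 0.002, 0, 0, 0, 1, 0, 0, 0.004, 0, 0, 0, 1, 0, 0, 0.006, 0, 0, 0, 1, 0, 0, 0.008, 0, 0, 0, 1, 0, 0, 0.009, 0, 0, 0, 1, 0, 0, 0.009, 0, 0, 0, 1, 0, 0, 0.009, 0, 0, 0, 1, 0, 0, 0.009, 0, 0, 0, 1],
)

```text
time: 6.2
position: [0.571, -0.1694, 0.0482]
tool_rot: [-2.197, -2.246, 0.0]
ft_force: [-1.0, -0.3, 4.5]
grip_width: 1.001
grip_force: 1.6
```

```bash
python3 - <<'E'
from h import *
s,p,Rt=st(); a=float(S['a']); print(s['time'],stn(p),s['ft_force'].round(2),s['torque'].round(2))
print(rel(p,Rt,w(-150,-41,48),orient(a)).tolist())
im=snap('scene','s1.png'); im2=snap('top','t1.png')
A=cv2.resize(im['pixels'][150:290,170:410,::-1],(800,467)); cv2.imwrite('pics/s1c.png',A)
E
```

```text
6.2 [-175.97606359  -39.91126972   48.2438848 ] [-0.98 -0.27  4.54] [-0.07  0.09 -0.04]
[0.087, 0.003, 0.001, -0.0, -0.0, -0.002]
```

View pics/s1c.png

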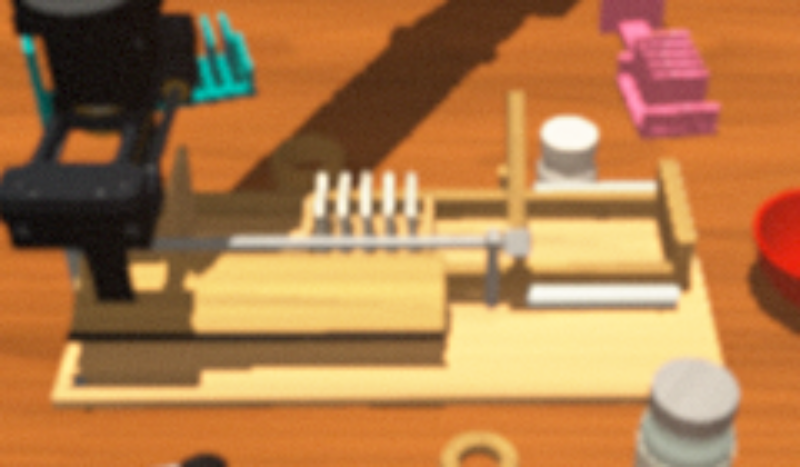

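The picture shows the bar standing up at crop (517, 160) and the flap held down by the finger at (115, 290), with fz at 4.5 N. Now I'll push.

Emit:
jog_arm(
  moves=[0.012, 0, 0, 0, 0, 0, 1, 0.024, 0, 0, 0, 0, 0, 1, 0.036, 0, 0, 0, 0, 0, 1, 0.048, 0, 0, 0, 0, 0, 1, 0.06, 0, 0, 0, 0, 0, 1, 0.075, 0, 0, 0, 0, 0, 1, 0.09, 0, 0, 0, 0, 0, 1, 0.105, 0, 0, 0, 0, 0, 1],
)

```text
time: 7.3
position: [0.5705, -0.1386, 0.0485]
tool_rot: [2.196, 2.244, -0.001]
ft_force: [1.5, -4.7, 3.6]
grip_width: 0.998
grip_force: 3.0
```

```bash
python3 - <<'E'
from h import *
s,p,Rt=st(); a=float(S['a']); print(s['time'],stn(p),s['ft_force'].round(2),s['torque'].round(2))
print(rel(p,Rt,w(-100,-40,48),orient(a)).tolist())
E
```

```text
7.3 [-145.22797089  -40.15728504   48.53510103] [ 1.49 -4.67  3.58] [-1.15 -0.43  0.03]
[0.151, -0.001, 0.002, 0.001, 0.001, -0.002]
```

Emit:
jog_arm(
  moves=[0.02, 0, 0.001, 0, 0, 0, 1, 0.043, 0, 0.001, 0, 0, 0, 1, 0.066, 0, 0.001, 0, 0, 0, 1, 0.089, 0, 0.001, 0, 0, 0, 1, 0.112, 0, 0.001, 0, 0, 0, 1, 0.135, 0, 0.001, 0, 0, 0, 1, 0.16, 0, 0.001, 0, 0, 0, 1, 0.18, 0, 0.001, 0, 0, 0, 1],
)

```text
time: 8.3
position: [0.5693, -0.0852, 0.0485]
tool_rot: [2.196, 2.244, -0.001]
ft_force: [1.2, -6.3, 5.3]
grip_width: 1.003
grip_force: 3.5
```

```bash
python3 - <<'E'
from h import *
s,p,Rt=st(); a=float(S['a']); print(s['time'],stn(p),s['ft_force'].round(2),s['torque'].round(2))
print(rel(p,Rt,w(-40,-40,48),orient(a)).tolist())
im=snap('scene','s2.png'); cv2.imwrite('pics/s2c.png',cv2.resize(im['pixels'][150:290,170:410,::-1],(800,467)))
E
```

```text
8.3 [-91.75443023 -40.25459375  48.52780471] [ 1.24 -6.31  5.35] [-1.42 -0.29  0.03]
[0.173, -0.001, 0.001, 0.001, 0.002, -0.002]
```

View pics/s2c.png

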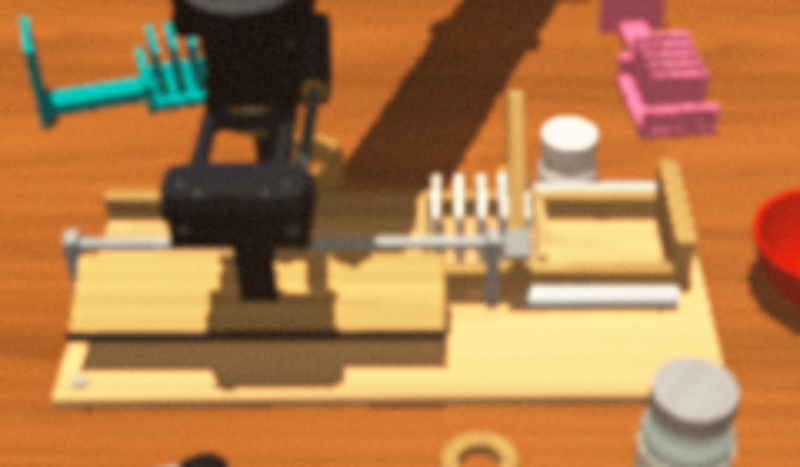

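The rack is moving straight, with its tiles at crop 435–500 passing under the raised bar at (517, 160) and the flap held down.

Emit:
jog_arm(
  moves=[0.022, 0, 0.001, 0, 0, 0, 1, 0.045, 0, 0.001, 0, 0, 0, 1, 0.068, 0, 0.001, 0, 0, 0, 1, 0.091, 0, 0.001, 0, 0, 0, 1, 0.114, 0, 0.001, 0, 0, 0, 1, 0.137, 0, 0.001, 0, 0, 0, 1, 0.16, 0, 0.001, 0, 0, 0, 1, 0.18, 0, 0.001, 0, 0, 0, 1],
)

```text
time: 9.35
position: [0.5681, -0.0318, 0.0484]
tool_rot: [2.196, 2.244, -0.002]
ft_force: [0.7, -7.5, 6.7]
grip_width: 1.002
grip_force: 4.0
```

```bash
python3 - <<'E'
from h import *
s,p,Rt=st(); a=float(S['a']); print(s['time'],stn(p),s['ft_force'].round(2),s['torque'].round(2))
print(rel(p,Rt,w(-14,-40,48),orient(a)).tolist())
E
```

```text
9.35 [-38.35113554 -40.34233832  48.36218649] [ 0.68 -7.47  6.71] [-1.6  -0.22  0.1 ]
[0.081, -0.001, 0.001, 0.0, 0.002, -0.002]
```

Emit:
jog_arm(
  moves=[0.01, 0, 0, 0, 0, 0, 1, 0.02, 0, 0, 0, 0, 0, 1, 0.03, 0, 0, 0, 0, 0, 1, 0.038, 0, 0, 0, 0, 0, 1, 0.045, 0, 0, 0, 0, 0, 1, 0.05, 0, 0, 0, 0, 0, 1, 0.055, 0, 0, 0, 0, 0, 1, 0.06, 0, 0, 0, 0, 0, 1],
)

```text
time: 10.35
position: [0.5677, -0.0141, 0.0483]
tool_rot: [2.196, 2.243, -0.002]
ft_force: [1.0, -7.4, 7.1]
grip_width: 1.0
grip_force: 4.0
```

```bash
python3 - <<'E'
from h import *
s,p,Rt=st(); a=float(S['a']); print(s['time'],stn(p),s['ft_force'].round(2),s['torque'].round(2))
im=snap('top','t2.png'); cv2.imwrite('pics/t2c.png',cv2.resize(im['pixels'][150:250,240:435,::-1],None,fx=4,fy=4,interpolation=cv2.INTER_CUBIC))
E
```

```text
10.35 [-20.65406737 -40.31778005  48.32971368] [ 1.04 -7.41  7.07] [-1.62 -0.19  0.15]
```

View pics/t2c.png

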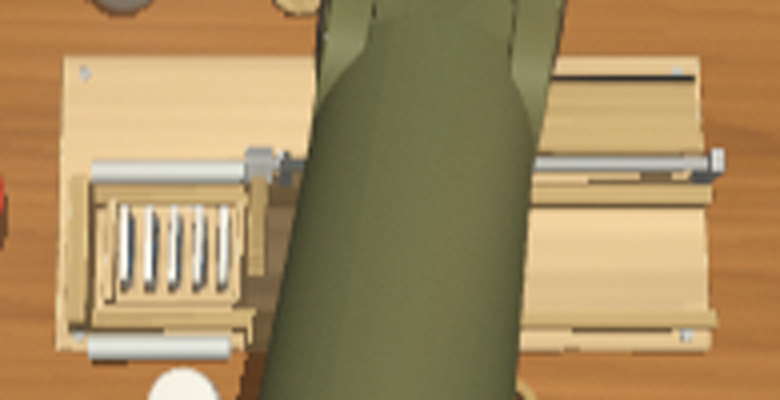

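The nose is at crop x≈101 against a stop face at about 92, so roughly 5–6 mm remains. I'll creep in.

Emit:
jog_arm(
  moves=[0.003, 0, 0, 0, 0, 0, 1, 0.006, 0, 0, 0, 0, 0, 1, 0.009, 0, 0, 0, 0, 0, 1, 0.012, 0, 0, 0, 0, 0, 1, 0.014, 0, 0, 0, 0, 0, 1, 0.014, 0, 0, 0, 0, 0, 1, 0.014, 0, 0, 0, 0, 0, 1, 0.014, 0, 0, 0, 0, 0, 1],
)

```text
time: 11.4
position: [0.5676, -0.0098, 0.0483]
tool_rot: [2.196, 2.244, -0.002]
ft_force: [1.1, -7.1, 6.1]
grip_width: 0.998
grip_force: 3.9
```

Emit:
jog_arm(
  moves=[0.001, 0, 0, 0, 0, 0, 1, 0.002, 0, 0, 0, 0, 0, 1, 0.003, 0, 0, 0, 0, 0, 1, 0.004, 0, 0, 0, 0, 0, 1, 0.005, 0, 0, 0, 0, 0, 1, 0.006, 0, 0, 0, 0, 0, 1, 0.006, 0, 0, 0, 0, 0, 1, 0.006, 0, 0, 0, 0, 0, 1],
)

```text
time: 12.4
position: [0.5675, -0.0082, 0.0483]
tool_rot: [2.196, 2.243, -0.003]
ft_force: [1.3, -6.1, 6.5]
grip_width: 0.998
grip_force: 3.9
```

Emit:
jog_arm(
  moves=[0.001, 0, 0, 0, 0, 0, 1, 0.002, 0, 0, 0, 0, 0, 1, 0.003, 0, 0, 0, 0, 0, 1, 0.004, 0, 0, 0, 0, 0, 1, 0.005, 0, 0, 0, 0, 0, 1, 0.006, 0, 0, 0, 0, 0, 1, 0.006, 0, 0, 0, 0, 0, 1, 0.006, 0, 0, 0, 0, 0, 1],
)

```text
time: 13.4
position: [0.5675, -0.0066, 0.0483]
tool_rot: [2.196, 2.243, -0.003]
ft_force: [1.3, -7.7, 6.6]
grip_width: 1.002
grip_force: 4.2
```

Emit:
jog_arm(
  moves=[0.001, 0, 0, 0, 0, 0, 1, 0.002, 0, 0, 0, 0, 0, 1, 0.003, 0, 0, 0, 0, 0, 1, 0.004, 0, 0, 0, 0, 0, 1, 0.005, 0, 0, 0, 0, 0, 1, 0.006, 0, 0, 0, 0, 0, 1, 0.006, 0, 0, 0, 0, 0, 1, 0.006, 0, 0, 0, 0, 0, 1],
)

```text
time: 14.4
position: [0.5675, -0.0065, 0.0483]
tool_rot: [2.195, 2.242, -0.005]
ft_force: [2.7, -11.2, 7.0]
grip_width: 0.996
grip_force: 5.8
```

The force rose with no further travel, and the TCP is at about x −13 as predicted, so the rack is against the stop. I'll back off with the flap still held, then lift slowly so the gate closes softly.

Emit:
jog_arm(
  moves=[-0.005, 0, 0, 0, 0, 0, 1, -0.012, 0, 0, 0, 0, 0, 1, -0.02, 0, 0, 0, 0, 0, 1, -0.03, 0, 0, 0, 0, 0, 1, -0.04, 0, 0, 0, 0, 0, 1, -0.05, 0, 0, 0, 0, 0, 1, -0.05, 0, 0, 0, 0, 0, 1, -0.05, 0, 0, 0, 0, 0, 1],
)

```text
time: 15.4
position: [0.5676, -0.0173, 0.0476]
tool_rot: [-2.197, -2.246, 0.0]
ft_force: [1.4, 2.2, 2.3]
grip_width: 1.003
grip_force: 1.7
```

Emit:
jog_arm(
  moves=[0, 0, -0.01, 0, 0, 0, 1, 0, 0, -0.025, 0, 0, 0, 1, 0, 0, -0.04, 0, 0, 0, 1, 0, 0, -0.055, 0, 0, 0, 1, 0, 0, -0.07, 0, 0, 0, 1, 0, 0, -0.085, 0, 0, 0, 1, 0, 0, -0.1, 0, 0, 0, 1, 0, 0, -0.115, 0, 0, 0, 1],
)

```text
time: 16.4
position: [0.5668, -0.0171, 0.0819]
tool_rot: [-2.196, -2.245, 0.002]
ft_force: [-1.2, 0.1, 1.2]
grip_width: 0.998
grip_force: 0.0
```

Emit:
jog_arm(
  moves=[0, 0, -0.05, 0, 0, 0, 1, 0, 0, -0.12, 0, 0, 0, 1, 0, 0, -0.2, 0, 0, 0, 1, 0, 0, -0.3, 0, 0, 0, 1, -0.1, 0, -0.35, 0, 0, 0, 1, -0.25, 0, -0.35, 0, 0, 0, 1, -0.4, 0, -0.35, 0, 0, 0, 1, -0.55, 0, -0.35, 0, 0, 0, 1],
)

```text
time: 17.4
position: [0.5717, -0.1834, 0.1884]
tool_rot: [2.195, 2.246, 0.002]
ft_force: [0.2, -0.6, 0.9]
grip_width: 0.998
grip_force: 0.0
```

```bash
python3 - <<'E'
from h import *
s,p,Rt=st(); print(s['time'],stn(p),s['ft_force'].round(2))
a=snap('top','t3.png')['pixels'][150:250,240:435,::-1]; b=snap('scene','s3.png')['pixels'][150:290,170:410,::-1]
cv2.imwrite('pics/f.png',np.vstack([cv2.resize(a,(585,300),interpolation=cv2.INTER_CUBIC),cv2.resize(b,(585,300))[:300]]))
E
```

```text
17.4 [-190.02187284  -40.360064    188.36452479] [ 0.2  -0.6   0.94]
```

View pics/f.png

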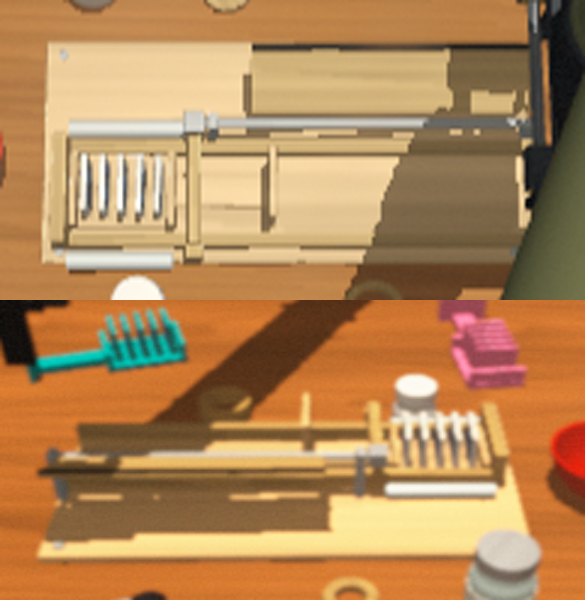

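The gate is shut (bar level at (193, 190)) with the tiles behind it, the rack is at the stop, and the bystanders haven't moved. One check of the plate's position, then I'll hand in.

```bash
python3 - <<'E'
from h import *
im=load('t3.png'); print([stn(on_z(im,240+u/3,150+v/3,z)).round(1) for u,v,z in[(276,188,.08),(69,190,.02)]], ctrl.get_state()['qd'].round(3))
print(ctrl.close_job())
E
```

```text
[array([-3.2,  5.3, 80. ]), array([162.3,  -2.8,  20. ])] [-0.045 -0.015 -0.06   0.015 -0.033  0.017 -0.052]
the job is handed in; nothing more can be done
None
```

The rack is up against the end stop (back plate measured at station x −3, expected −4), the gate is shut behind the tiles and the arm is clear. I handed the job in at about 17.5 s, but it returned no verdict.

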